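# Seat the oven probe and set its depth collar

## Robot

A 7-joint arm with a two-finger parallel gripper is mounted at the origin on the work surface. World frame = base frame: x ahead of the robot, y to its left, z up, the work surface at z = 0. Lengths are in m, angles in rad, forces in N, time in s.
With the tool pointing down it reaches from about 0.4 to 0.875 m from the base axis. Payload 6.5 kg.
Tool frame: the origin (TCP) lies at the centre of the arm's flange, where the gripper is bolted on; the fingertips stand 173 mm ahead of it and the grasp point (between the pads) lies 155 mm ahead of it; z points along the fingers, y is the line along which they close (so a half turn about z gives the same grasp; the last joint's range is limited). The gripper opens to 85 mm and grips with 20 to 120 N. Pads are 22 mm wide; open, the fingers measure 114 mm over their backs; the gripper's body (76 mm by 85 mm) begins 54 mm behind the grasp point. The pads swing forward as they close: fully open they stand 13 mm farther back than shut.
Start: joints at [1.084, 0.536, -0.004, 1.538, 0.003, 1.067, -0.071], TCP at [0.266, -0.593, 0.405] pointing down, gripper open.
Joint ranges: [-2.7, 2.7], [-0.37, 2.16], [-1.27, 1.26], [0.24, 2.4], [-1.31, 4.45], [0.19, 1.91], [-2.76, 2.76]. Speed limits (rad/s): [2.39, 2.39, 3.14, 3.14, 3.14, 3.14, 3.14].

## Interface

Orientations are given as a unit quaternion [w, x, y, z].
In Python, from workcell import * gives the robot as it stands.
- The arm moves only by the tool jog_arm, never from a script. Its argument "plan" is a list that holds one entry, the list of rows, each a list of 7 numbers: the shift along the world's x, y, z in mm, then the turn, a rotation vector about the world's x, y, z in degrees, then the opening, from 0 (shut) to 1 (fully open). In form: [[[dx, dy, dz, wx, wy, wz, jaw], ...]]. A call has 1 to 8 rows; each row shifts and turns the commanded pose from where the row before left it; what a row does not reach is not made up. A row lasts 1/10 s, in which the tool goes at most 50 mm and 8.59 degrees, less where a joint would pass 70% of its speed; a pose out of reach is approached as far as the arm can. A call is refused whole if a number of a shift passes 50 or a number of a turn 8.59, either way. A call with a gripper value outside its range is refused whole. The fingers move at their own pace and stop on an object; the grip force is fixed at half the most. Time passes only in rows, so rows that do not move let the fingers close. It gives the time, the measured TCP pose, the force, the opening and the grip force at its end, in the units of the state.
- get_state(): the state, without advancing time (a new reading comes with each control period).
- camera(name): name is "side" or "top" or "wrist"; returns a dict with "frame" (384x512x3 uint8, blue, green, red), "fx", "fy", "cx", "cy" (pixels), "extrinsics" (4x4, takes a point from world to camera coordinates). Camera axes: x right, y down, z forward; pixel columns grow to the right and rows downward; lengths in m; the calibration is good to about 2 mm. A picture is of the moment at which its call begins. There is no depth.
- job_done(): hands the job in; it is judged then, once.
The state is a dict: "clock": time; "qpos": joint angles; "joint_vel": joint speeds; "effort": joint torques, N m; "eef_pos": TCP position; "tool_rot": TCP orientation; "force": force on the tool from outside, world axes, zero at the start; "moment": the same for the moment, N m; "width": finger opening in m; "grip_force": force on a finger pad.
Only numpy, scipy, OpenCV 4.12 (cv2) and the standard library are available. Lean on these libraries where they do the work, as an engineer would, in place of code of your own. Each camera call takes 0.05 s, during which the arm holds its last target. There are 200 camera calls.

## Task

Take the probe with the black head and orange collar from the white rack and push it, gently, down into the blind well of the aluminium pocket until you feel it bottom out. Let it stand there and then slide the orange collar down along it, gently, until it sits flush on the rim of the well, so that it marks the depth. Leave everything else on the bench where it is.

Things in the scene. Friction and masses are not known exactly. Their poses are not given: they have to be found in the camera images.
- probe: Temperature probe, 0.12 to 0.2 kg, 128 mm long, upright in one of the rack's holes at the start. Origin: centre of its lower end; z up along it. A thin pilot pin (5.6 mm in diameter) up to 8 mm, there a shoulder with a small chamfer, then the steel shank, 12 mm in diameter. Black head to grip: a cylinder 18 mm in diameter, 100 to 128 mm above the tip.
- collar_foot (a point): Centre of the underside of the probe's orange collar, a disc 44 mm in diameter, 20 mm tall; z up. At the start 78 mm above the probe's tip (top 2 mm below the head). It slides up to 45 mm down the shank against about 2 N and stays where it is left. Push it on its top, fingers astride the head, or grip its sides. Come to the rim slowly (under 10 mm/s): over 35 N there is not gentle.
- rack: White plastic rack, fixed, 64 x 230 x 60 mm (x, y, z); origin: centre of its underside. Three upright holes, 13.6 mm wide, 48 mm deep (their floor 12 mm above the bench), at y = -75, 0 and 75 mm. The probe and two other rods stand in them in any order; fingers closing along the rack's x keep clear of the neighbours.
- pocket: Aluminium pocket housing with a blue plate on its -x side, fixed, a block of 90 x 90 x 90 mm; origin: centre of its underside. In the middle of its top is the blind well, 14 mm in diameter. Its depth is not known: between 54 and 72 mm, different every time, to be felt with the probe.
- well_mouth (a point): Centre of the well's mouth in the plane of the pocket's flat top, 90 mm above the bench, marked with a thin red ring; z up. The collar comes to rest on this plane. If the probe's shoulder catches on the rim, feel for the hole within a few mm.
- retainer: Hidden in the pocket (same origin and axes): guides a friction sleeve in the well, 24 to 36 mm below the rim, different every time. The probe's shoulder pushes it down ahead against about 6 N; it holds the probe at any height, so the probe does not sink by itself. At the well's floor the force steps up beyond that: press on by some 3 to 10 N. Over 25 N on the floor is not gentle: under 15 mm/s.
- well_base: Dark steel foot plate under the pocket, fixed, 130 x 110 x 4 mm, origin at the centre of its underside; it also carries the hidden rigid floor of the well, whose height its pose does not tell.
- rod_green: Bystander: steel rod with green head, same size as the probe but no collar, loose in another hole of the rack; origin at its lower end, z up. Leave it.
- rod_yellow: Bystander: the same with a yellow head. Leave it.
- oil_bottle: Bystander: loose amber bottle, 60 mm in diameter, 180 mm tall, beyond the pocket; origin at the centre of its base.
- loaf_tin: Bystander: loose dark loaf tin, 110 x 240 x 75 mm, at the far side; origin at the centre of its underside.
- wrench: Bystander: loose steel wrench 180 mm long, flat on the bench, on the robot's side of the pocket; origin at its middle.
- brush: Bystander: loose brush 200 mm long, flat on the bench beyond the rack; origin at its middle.
- timer: Bystander: loose white kitchen timer, 50 x 75 x 20 mm, flat on the bench at the right; origin at the centre of its underside.
- mug: Bystander: loose white mug, 76 mm in diameter and 90 mm tall, on the left; origin at the centre of its base.

How it is judged:
By the outcome, as a careful person would: the job done as asked, in the order asked, and still so for the second after the job is handed in, with the robot touching nothing.
It also fails if it takes over 70 s, if anything falls off the work surface, if the arm or the gripper's body presses on something with over 40 N, if the wrist force passes 120 N, or if a joint passes its speed limit or range.

## Working session

There is one attempt and no reset: what is moved stays moved. The work goes in short steps, Python scripts to look and compute and a tool call to move; the robot and the scene stay as the last step left them, time stands still between calls to the robot, and variables do not carry over. Pictures are saved under pics/ and viewed, at most 10 in all, crops included, and the job is handed in when it is done.

Besides the shell and the picture viewer there is one more tool, called after "Request:" as name([rows], argument=value, ...), one row to a line, values as JSON. jog_arm: Moves the arm, as the interface text tells. Its arguments: {"type":"object","properties":{"plan":{"type":"array","items":{"type":"array","items":{"type":"array","items":{"type":"number"}}}}},"required":["plan"]}

```bash
mkdir -p pics
cat > h.py <<'E'
from workcell import *
import numpy as np, cv2
def ray(c,u,v):
    E=np.array(c["extrinsics"]);R=E[:3,:3];t=E[:3,3]
    d=R.T@np.array([(u-c["cx"])/c["fx"],(v-c["cy"])/c["fy"],1]);return -R.T@t,d/np.linalg.norm(d)
def onz(c,u,v,z):
    o,d=ray(c,u,v);return o+d*(z-o[2])/d[2]
def tri(*obs):
    A=np.zeros((3,3));b=np.zeros(3);rs=[ray(*o) for o in obs]
    for o,d in rs:
        P=np.eye(3)-np.outer(d,d);A+=P;b+=P@o
    p=np.linalg.solve(A,b)
    return p,[np.linalg.norm((np.eye(3)-np.outer(d,d))@(p-o))*1000 for o,d in rs]
def proj(c,p):
    E=np.array(c["extrinsics"]);q=E[:3,:3]@p+E[:3,3];return c["fx"]*q[0]/q[2]+c["cx"],c["fy"]*q[1]/q[2]+c["cy"]
E
python3 - <<'E'
from h import *
ims=[]
for n in("side","top","wrist"):
    c=camera(n);cv2.imwrite(f"pics/{n}0.png",c["frame"]);o,_=ray(c,0,0);print(n,o.round(3),c["fx"])
    import pickle;pickle.dump(c,open(n+"0.pkl","wb"))
s=get_state();print({k:np.round(s[k],3) for k in s})
E
```

```text
side [0.068 0.473 0.63 ] 356.63804352989627
top [ 0.522 -0.053  1.223] 394.2947696006974
wrist [ 0.339 -0.56   0.374] 328.70798807532327
{'clock': np.float64(0.15), 'qpos': array([ 1.084,  0.537, -0.004,  1.539,  0.003,  1.067, -0.071]), 'joint_vel': array([-0.   , -0.002,  0.001, -0.002, -0.001,  0.   , -0.001]), 'effort': array([ 2.0000e-03, -5.8378e+01,  1.0500e+00, -2.5935e+01,  1.2000e-02,
        6.0000e-03, -0.0000e+00]), 'eef_pos': array([ 0.265, -0.593,  0.404]), 'tool_rot': array([-0.001,  0.978,  0.209, -0.   ]), 'force': array([ 0.653, -0.172,  0.112]), 'moment': array([ 0.032, -0.027, -0.022]), 'grip_force': np.float64(0.0), 'width': np.float64(0.085)}
```

View pics/side0.png

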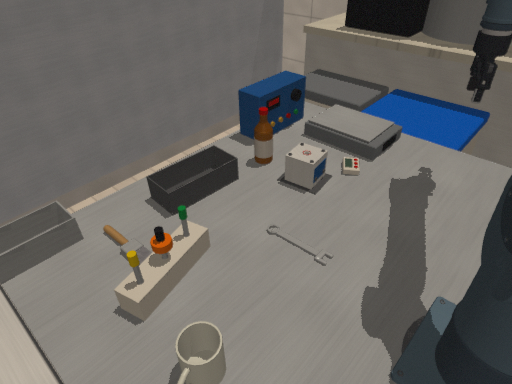

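View pics/top0.png

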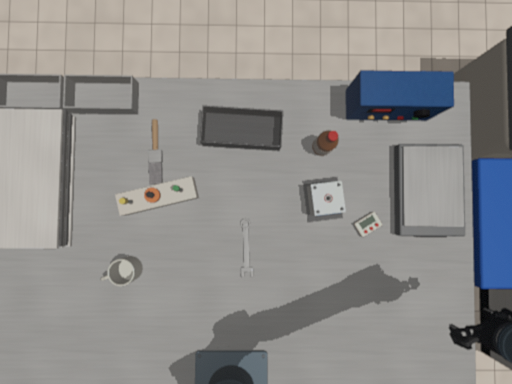

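The side view shows the black head at about (159,233) with the orange collar at (161,243), in the middle hole. The yellow rod is at (133,260), the green rod at (183,212), and the red ring at (307,153). In the top view the collar is at (152,195) and the ring at (327,198).

```bash
cat > m.py <<'E'
from h import *
import pickle
def blob(c,lo,hi,box):
    x0,y0,x1,y1=box;hsv=cv2.cvtColor(c["frame"],cv2.COLOR_BGR2HSV)[y0:y1,x0:x1]
    m=cv2.inRange(hsv,lo,hi);n,l,s,ce=cv2.connectedComponentsWithStats(m)
    if n<2: return None
    i=1+np.argmax(s[1:,4]);return (ce[i]+[x0,y0]).round(2),s[i]
if __name__=="__main__":
    S=pickle.load(open("side0.pkl","rb"));T=pickle.load(open("top0.pkl","rb"))
    col={"orange":((5,180,120),(14,255,255)),"yellow":((20,140,90),(32,255,255)),"green":((50,120,40),(90,255,255)),"black":((0,0,0),(180,255,45))}
    for k,(lo,hi) in col.items():
        b=[blob(S,lo,hi,(120,195,200,285)),blob(T,lo,hi,(115,175,200,215))];print(k,b)
        if all(x is not None for x in b): print(tri((S,*b[0][0]),(T,*b[1][0])))
    r=[]
    for c,box in((S,(295,145,320,160)),(T,(318,188,338,208))):
        x0,y0,x1,y1=box;f=c["frame"].astype(int)[y0:y1,x0:x1];m=(f[...,2]-f[...,1]>35)
        p=np.argwhere(m);cc=(p.max(0)+p.min(0))[::-1]/2+[x0,y0];print(len(p),cc,p.mean(0)[::-1]+[x0,y0]);r.append((c,*cc))
    print(tri(*r),onz(T,r[1][1],r[1][2],.09))
    cv2.imwrite("pics/crop.png",np.hstack([cv2.resize(S["frame"][195:285,110:210],(400,360),interpolation=cv2.INTER_NEAREST),cv2.resize(T["frame"][160:250,110:210],(400,360),interpolation=cv2.INTER_NEAREST)]))
E
python3 m.py
```

```text
orange [(array([161.35, 244.21]), array([ 30,  38,  22,  21, 242], dtype=int32)), None]
yellow [(array([132.43, 258.26]), array([  6,  55,  13,  17, 150], dtype=int32)), None]
green [(array([181.79, 211.52]), array([ 57,  10,   9,  15, 101], dtype=int32)), None]
black [(array([165.84, 200.3 ]), array([ 32,   0,  30,  17, 193], dtype=int32)), None]
17 [306.5 152. ] [306.58823529 152.23529412]Traceback (most recent call last):
  File "m.py", line 17, in <module>
    p=np.argwhere(m);cc=(p.max(0)+p.min(0))[::-1]/2+[x0,y0];print(len(p),cc,p.mean(0)[::-1]+[x0,y0]);r.append((c,*cc))
                         ~~~~~^^^
    return umr_maximum(a, axis, None, out, keepdims, initial, where)
ValueError: zero-size array to reduction operation maximum which has no identity
```

```bash
sed -i 's/(5,180,120),(14/(3,120,60),(15/; s/(20,140,90),(32/(18,90,60),(34/; s/(50,120,40)/(50,70,25)/; s/>35)/>(35 if c is S else 18))/' m.py
python3 - <<'E'
from m import *
T=pickle.load(open("top0.pkl","rb"))
f=T["frame"];print(f.shape);h=cv2.cvtColor(f,cv2.COLOR_BGR2HSV)
for u,v in((148,195),(152,195),(123,201),(175,188),(327,195),(325,198)):print(u,v,f[v,u],h[v,u])
S=pickle.load(open("side0.pkl","rb"))
cv2.imwrite("pics/crop.png",np.hstack([cv2.resize(S["frame"][195:285,110:210],(400,360),interpolation=0),cv2.resize(T["frame"][160:250,110:210],(400,360),interpolation=0)]))
E
python3 m.py
```

```text
(384, 512, 3)
148 195 [61 61 60] [90  4 61]
152 195 [57 58 54] [83 18 58]
123 201 [ 96 174 190] [ 25 126 190]
175 188 [ 91 135  81] [ 66 102 135]
327 195 [152 155 163] [  8  17 163]
325 198 [146 149 162] [  6  25 162]
orange [(array([161.48, 243.97]), array([ 30,  38,  23,  21, 327], dtype=int32)), (array([152.5 , 194.65]), array([ 30,  13,  15,  14, 125], dtype=int32))]
(array([0.57514711, 0.22608832, 0.09469718]), [np.float64(0.012256894900441545), np.float64(0.01225689490027464)])
yellow [(array([132.64, 258.31]), array([  6,  55,  14,  18, 169], dtype=int32)), (array([122.9, 200.5]), array([ 4, 23,  9,  6, 40], dtype=int32))]
(array([0.55648169, 0.29921787, 0.12527758]), [np.float64(0.5648584321207829), np.float64(0.5648584321208046)])
green [(array([181.79, 211.65]), array([ 57,  10,  10,  15, 111], dtype=int32)), (array([175.83, 187.83]), array([58, 11,  7,  5, 24], dtype=int32))]
(array([0.59287509, 0.15378369, 0.12678438]), [np.float64(0.4078549450481553), np.float64(0.40785494504820496)])
black [(array([165.84, 200.3 ]), array([ 32,   0,  30,  17, 193], dtype=int32)), None]
17 [306.5 152. ] [306.58823529 152.23529412]
8 [328. 197.] [327.5   197.875]
(array([ 0.5720924 , -0.27798037,  0.08871765]), [np.float64(1.0178887668850165), np.float64(1.017888766884987)]) [ 0.5728459 -0.2771054  0.09     ]
```

View pics/crop.png

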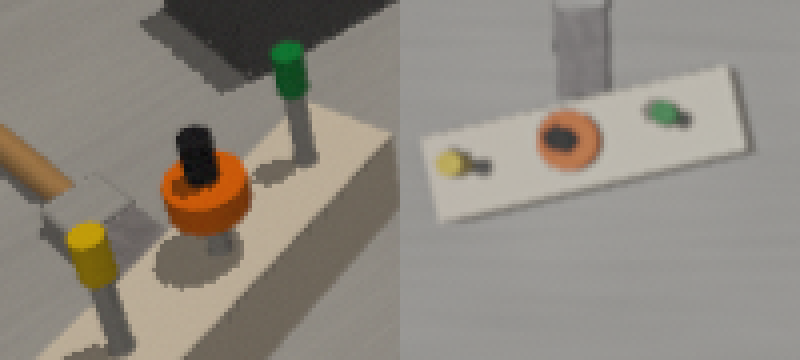

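Rays from the two views put the collar at (0.575, 0.226, 0.095), which agrees with the text's 90–110 mm and with the midpoint of the two rods. Rack yaw is about 14°. The well mouth is at about (0.572, −0.277, 0.089). The crops show the probe upright between the yellow and green rods. I'm moving above it.

Request:
jog_arm([
  [[15.5,41,0,0,0,4,1],[15.5,41,0,0,0,4,1],[15.5,41,0,0,0,4,1],[15.5,41,0,0,0,4,1],[15.5,41,0,0,0,4,1],[15.5,41,0,0,0,4,1],[15.5,41,0,0,0,4,1],[15.5,41,0,0,0,4,1]],
])

```text
clock: 0.95
eef_pos: [0.3897, -0.2636, 0.4047]
tool_rot: [0.0, 0.882, 0.472, -0.0]
force: [0.7, -0.5, -0.1]
width: 0.085
grip_force: 0.0
```

Request:
jog_arm([
  [[15.5,41,0,0,0,4,1],[15.5,41,0,0,0,4,1],[15.5,41,0,0,0,4,1],[15.5,41,0,0,0,4,1],[15.5,41,0,0,0,4,1],[15.5,41,0,0,0,4,1],[15.5,41,0,0,0,4,1],[15.5,41,0,0,0,4,1]],
])

```text
clock: 1.75
eef_pos: [0.5138, 0.0643, 0.4046]
tool_rot: [0.0, 0.718, 0.696, -0.0]
force: [1.4, -0.6, 0.0]
width: 0.0857
grip_force: 0.0
```

Request:
jog_arm([
  [[15.5,41,0,0,0,4,1],[15.5,41,0,0,0,4,1],[15.5,41,0,0,0,4,1],[15.5,41,0,0,0,4,1],[0,0,0,0,0,0,0.6],[0,0,0,0,0,0,0.6]],
])

```text
clock: 2.35
eef_pos: [0.5753, 0.2276, 0.404]
tool_rot: [-0.0, 0.614, 0.789, -0.0]
force: [-0.2, -0.2, -0.6]
width: 0.0586
grip_force: 0.0
```

Run:
```python
from h import *
import pickle
c=camera("wrist");pickle.dump(c,open("wrist1.pkl","wb"))
f=c["frame"].copy()
for p in((.575,.2265,.1),(.575,.2265,.14)):
    u,v=proj(c,np.array(p));cv2.circle(f,(int(u),int(v)),2,(255,0,255),-1);print(u,v)
cv2.imwrite("pics/w1.png",f)
s=get_state();print(s["eef_pos"],s["tool_rot"],s["clock"],s["qpos"],s["width"],s["force"])
```

```text
256.86135990776665 184.77694865236862
256.7168324442068 199.90079169953827
[0.5754477  0.22610987 0.40407701] [-1.53316741e-05  6.15128832e-01  7.88426217e-01 -7.87725632e-04] 2.4 [-0.0387365   0.55094311 -0.58276959  1.60076268  0.33124976  1.09162757
 -0.46244782] 0.05234301841150602 [ 0.34149602  0.2357522  -0.69874223]
```

View pics/w1.png

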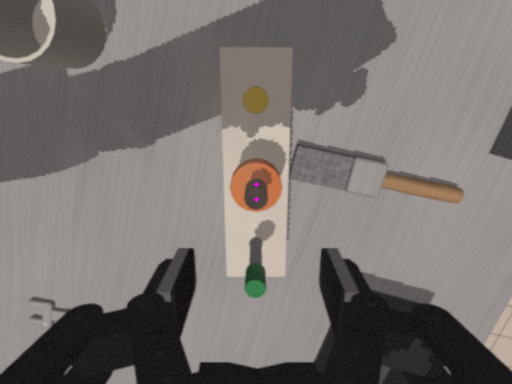

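The predicted dots at (257,185) and (257,200) land on the head and collar, and the rack edges run straight across the closing direction. I'm descending to grasp.

Request:
jog_arm([
  [[0,0,-30,0,0,0,0.6],[0,0,-30,0,0,0,0.6],[0,0,-30,0,0,0,0.6],[0,0,-18,0,0,0,0.6],[0,0,-8,0,0,0,0.6],[0,0,0,0,0,0,0.6]],
])

```text
clock: 3.0
eef_pos: [0.5754, 0.2252, 0.288]
tool_rot: [-0.0, 0.616, 0.788, -0.001]
force: [0.1, -0.5, 0.2]
width: 0.0512
grip_force: 0.0
```

Request:
jog_arm([
  [[0,0,0,0,0,0,0],[0,0,0,0,0,0,0],[0,0,0,0,0,0,0],[0,0,0,0,0,0,0],[0,0,0,0,0,0,0],[0,0,0,0,0,0,0]],
])

```text
clock: 3.6
eef_pos: [0.5756, 0.227, 0.29]
tool_rot: [0.0, 0.615, 0.789, 0.0]
force: [-1.6, -0.9, 5.5]
width: 0.0162
grip_force: 58.4
```

Request:
jog_arm([
  [[0,0,4,0,0,0,0],[0,0,8,0,0,0,0],[0,0,20,0,0,0,0],[0,0,30,0,0,0,0],[0,0,30,0,0,0,0],[0,0,10,0,0,0,0],[0,0,0,0,0,0,0],[0,0,0,0,0,0,0]],
])

```text
clock: 4.4
eef_pos: [0.5752, 0.2263, 0.3895]
tool_rot: [-0.0, 0.615, 0.789, -0.001]
force: [-0.3, -0.7, -1.8]
width: 0.0161
grip_force: 58.8
```

Run:
```python
from h import *
import pickle
a=camera("side")
pickle.dump(a,open("s2.pkl","wb"))
s=get_state();print(s["eef_pos"],s["force"],s["width"])
p=s["eef_pos"];print(proj(a,p+[0,0,-.155]),proj(a,p+[0,0,-.27]))
cv2.imwrite("pics/w2.png",cv2.resize(a["frame"][90:290,80:280],(600,600)))
```

```text
[0.57505846 0.22625639 0.38896917] [ 0.29513445 -0.30133392 -0.75080527] 0.01588380940874507
(np.float64(148.06877381177713), np.float64(190.92609568180436)) (np.float64(159.33562881490656), np.float64(235.66139646941167))
```

View pics/w2.png

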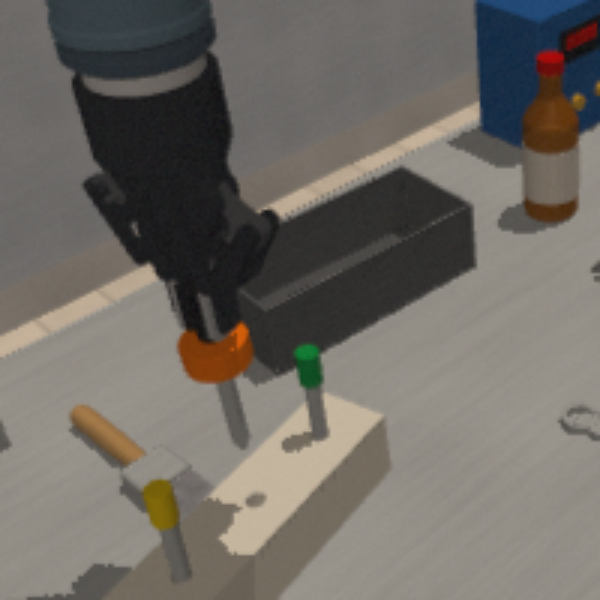

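The probe is held upright and its tip is at full-frame (160,239), close to the prediction of 0.276 m below the TCP. I'm carrying it towards the pocket and will take wrist views on the way.

Request:
jog_arm([
  [[0,-20,3,0,0,-4,0],[0,-42,3,0,0,-4,0],[0,-42,3,0,0,-4,0],[0,-42,3,0,0,-4,0],[0,-42,3,0,0,-4,0],[0,-42,3,0,0,-4,0],[0,-42,3,0,0,-4,0],[0,-42,3,0,0,-4,0]],
])

```text
clock: 5.25
eef_pos: [0.5746, -0.0902, 0.4138]
tool_rot: [-0.0, 0.81, 0.586, -0.001]
force: [0.1, -0.2, -1.5]
width: 0.016
grip_force: 58.8
```

Request:
jog_arm([
  [[0,-42,0,0,0,-4,0],[0,-42,0,0,0,-4,0],[0,-26,0,0,0,-4,0],[0,0,0,0,0,-4,0],[0,0,0,0,0,0,0],[0,0,0,0,0,0,0]],
])

```text
clock: 5.85
eef_pos: [0.5755, -0.1962, 0.4142]
tool_rot: [-0.001, 0.882, 0.471, -0.0]
force: [-0.2, 0.4, -1.8]
width: 0.0158
grip_force: 58.8
```

Run:
```python
from h import *
import pickle
c=camera("wrist");pickle.dump(c,open("w3.pkl","wb"))
for n in("side","top"): pickle.dump(camera(n),open(n+"3.pkl","wb"))
s=get_state();print(s["eef_pos"],s["tool_rot"],s["force"],s["qpos"])
print(proj(c,np.array([.5725,-.2775,.09])),proj(c,s["eef_pos"]-[0,0,.276]))
cv2.imwrite("pics/w3.png",c["frame"])
```

```text
[ 0.57565702 -0.19617455  0.41455883] [-2.77212354e-04  8.81919178e-01  4.71400558e-01  5.82619165e-06] [ 0.68233833 -0.18917469 -2.20277149] [ 0.49062118  0.47678513 -0.32459493  1.62973982  0.16779445  1.06297388
 -0.47116351]
(np.float64(300.6467524458651), np.float64(245.02298374822723)) (np.float64(257.82261427113866), np.float64(193.9687543950872))
```

View pics/w3.png

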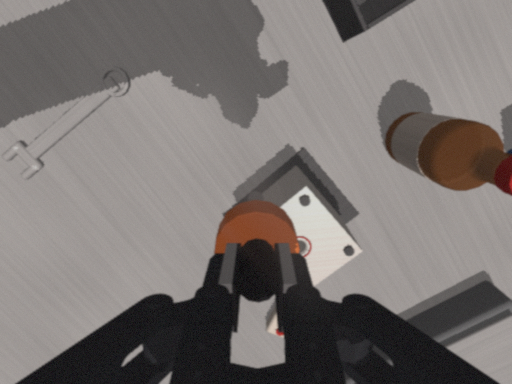

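The ring is half hidden behind the collar at (303,246). I'll shift the tool for two unobstructed wrist views.

Request:
jog_arm([
  [[-25,0,0,0,0,0,0],[-30,0,0,0,0,0,0],[-20,0,0,0,0,0,0],[0,0,0,0,0,0,0],[0,0,0,0,0,0,0]],
])

```text
clock: 6.5
eef_pos: [0.5007, -0.1969, 0.4151]
tool_rot: [0.0, 0.882, 0.471, 0.0]
force: [-0.3, 0.2, -1.9]
width: 0.016
grip_force: 58.9
```

```bash
python3 -c "
from h import *
import pickle
c=camera('wrist');pickle.dump(c,open('w4.pkl','wb'))"
```

Request:
jog_arm([
  [[0,-30,0,0,0,0,0],[0,-30,0,0,0,0,0],[0,-20,0,0,0,0,0],[0,0,0,0,0,0,0],[0,0,0,0,0,0,0]],
])

```text
clock: 7.05
eef_pos: [0.5013, -0.2769, 0.4144]
tool_rot: [-0.0, 0.882, 0.47, 0.0]
force: [0.7, 1.1, -2.3]
width: 0.0159
grip_force: 59.0
```

```bash
cat > r.py <<'E'
from h import *
import pickle
c=camera('wrist');pickle.dump(c,open('w5.pkl','wb'))
s=get_state();print(s["eef_pos"])
obs=[]
for n in("w4","w5"):
    c=pickle.load(open(n+".pkl","rb"));u,v=map(int,proj(c,np.array([.5725,-.2775,.09])));print(u,v)
    y0,x0=v-18,u-18;f=c["frame"].astype(int)[y0:v+18,x0:u+18]
    m=(f[...,2]-f[...,1]>30).astype(np.uint8);p=np.argwhere(m)[:,::-1]
    e=cv2.fitEllipse(p.astype(np.float32));print(n,len(p),e,np.array(e[0])+[x0,y0])
    obs.append((c,e[0][0]+x0,e[0][1]+y0));print(onz(*obs[-1],.09))
    cv2.imwrite(f"pics/{n}.png",cv2.resize(c["frame"][y0-10:v+28,x0-10:u+28],(400,400)))
print(tri(*obs))
cv2.imwrite("pics/w45.png",np.hstack([cv2.imread("pics/w4.png"),cv2.imread("pics/w5.png")]))
E
python3 r.py
```

```text
[ 0.50132511 -0.27618175  0.41450547]
366 204
w4 161 ((16.433345794677734, 20.421077728271484), (22.032215118408203, 24.877958297729492), 64.0476303100586) [364.43334579 206.42107773]
[ 0.57019337 -0.27828464  0.09      ]
323 135
w5 187 ((17.045377731323242, 19.883106231689453), (25.209630966186523, 26.690227508544922), 43.16258239746094) [322.04537773 136.88310623]
[ 0.57032949 -0.27781757  0.09      ]
(array([ 0.57011992, -0.27741788,  0.09172959]), [np.float64(0.06892165595653792), np.float64(0.06892165595634972)])
```

View pics/w45.png

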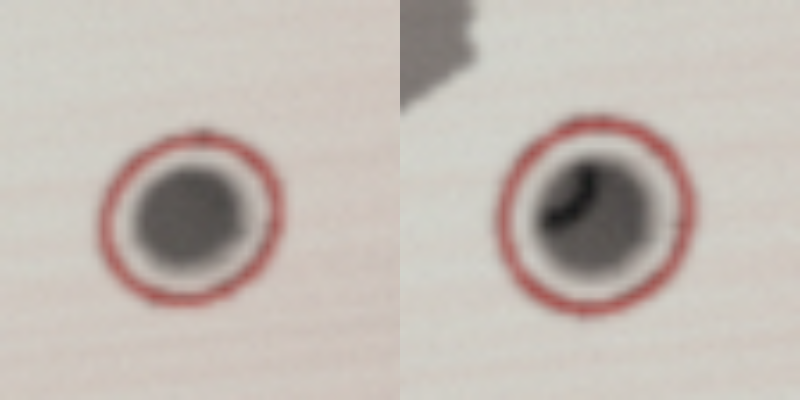

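Both wrist views show the red ring complete with the dark well inside it: (364,206) and (322,137). The rays meet at (0.5701, −0.2774, 0.0917), which agrees with the 90 mm rim. Moving over the well and lowering.

Request:
jog_arm([
  [[25,-1.5,0,0,0,0,0],[30,0,0,0,0,0,0],[14.5,0,0,0,0,0,0],[0,0,-20,0,0,0,0],[0,0,-15,0,0,0,0],[0,0,-5,0,0,0,0],[0,0,0,0,0,0,0],[0,0,0,0,0,0,0]],
])

```text
clock: 7.9
eef_pos: [0.5701, -0.2787, 0.3753]
tool_rot: [0.0, 0.882, 0.47, 0.0]
force: [0.6, 0.3, -2.0]
width: 0.0164
grip_force: 59.2
```

Request:
jog_arm([
  [[0,0,-3,0,0,0,0],[0,0,-3,0,0,0,0],[0,0,-2,0,0,0,0],[0,0,-2,0,0,0,0],[0,0,-2,0,0,0,0],[0,0,0,0,0,0,0]],
])

```text
clock: 8.5
eef_pos: [0.5699, -0.2787, 0.3623]
tool_rot: [-0.0, 0.882, 0.47, -0.0]
force: [-0.2, -0.4, -1.2]
width: 0.0161
grip_force: 59.2
```

Run:
```python
from h import *
c=camera("side");s=get_state();p=s["eef_pos"];print(p,s["force"],proj(c,p-[0,0,.276]),proj(c,np.array([.5703,-.278,.09])))
cv2.imwrite("pics/s6.png",cv2.resize(c["frame"][70:200,250:380],(600,600),interpolation=cv2.INTER_CUBIC))
```

```text
[ 0.56998249 -0.2787813   0.36250742] [-0.17811954 -0.51317311 -1.78626715] (np.float64(306.84859523579223), np.float64(152.80334061984584)) (np.float64(306.68273291480926), np.float64(151.8379789438432))
```

View pics/s6.png

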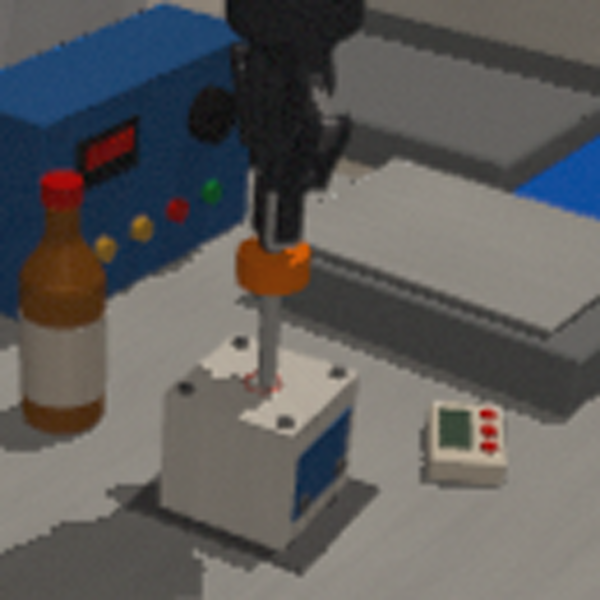

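The probe stands in the ring, with its pin at crop (263,388) inside the red ring. Continuing gently.

Request:
jog_arm([
  [[0,0,-1,0,0,0,0],[0,0,-1,0,0,0,0],[0,0,-1,0,0,0,0],[0,0,-1,0,0,0,0],[0,0,-1,0,0,0,0],[0,0,-1,0,0,0,0],[0,0,-1,0,0,0,0],[0,0,-1,0,0,0,0]],
])

```text
clock: 9.35
eef_pos: [0.5702, -0.2787, 0.3546]
tool_rot: [0.0, 0.882, 0.47, 0.0]
force: [1.3, 0.3, -0.3]
width: 0.016
grip_force: 59.2
```

Request:
jog_arm([
  [[0,0,-1,0,0,0,0],[0,0,-1,0,0,0,0],[0,0,-1,0,0,0,0],[0,0,-1,0,0,0,0],[0,0,-1,0,0,0,0],[0,0,-1,0,0,0,0],[0,0,0,0,0,0,0]],
])

```text
clock: 10.05
eef_pos: [0.57, -0.2788, 0.3485]
tool_rot: [-0.0, 0.882, 0.47, 0.0]
force: [1.5, -0.9, -1.0]
width: 0.0159
grip_force: 59.0
```

The shoulder has passed the rim with no force. Going down to the sleeve.

Request:
jog_arm([
  [[0,0,-1.2,0,0,0,0],[0,0,-1.2,0,0,0,0],[0,0,-1.2,0,0,0,0],[0,0,-1.2,0,0,0,0],[0,0,-1.2,0,0,0,0],[0,0,-1.2,0,0,0,0],[0,0,-1.2,0,0,0,0],[0,0,-1.2,0,0,0,0]],
])

```text
clock: 10.85
eef_pos: [0.57, -0.2788, 0.339]
tool_rot: [0.0, 0.882, 0.47, -0.0]
force: [1.4, 0.7, -1.0]
width: 0.0158
grip_force: 59.1
```

Request:
jog_arm([
  [[0,0,-1.2,0,0,0,0],[0,0,-1.2,0,0,0,0],[0,0,-1.2,0,0,0,0],[0,0,-1.2,0,0,0,0],[0,0,-1.2,0,0,0,0],[0,0,-1.2,0,0,0,0],[0,0,-1.2,0,0,0,0],[0,0,-1.2,0,0,0,0]],
])

```text
clock: 11.65
eef_pos: [0.57, -0.2788, 0.3294]
tool_rot: [0.0, 0.883, 0.47, -0.0]
force: [1.4, 1.2, -1.3]
width: 0.016
grip_force: 59.1
```

Request:
jog_arm([
  [[0,0,-1,0,0,0,0],[0,0,-1,0,0,0,0],[0,0,-1,0,0,0,0],[0,0,-1,0,0,0,0],[0,0,-1,0,0,0,0],[0,0,-1,0,0,0,0]],
])

```text
clock: 12.25
eef_pos: [0.5701, -0.2788, 0.3236]
tool_rot: [0.0, 0.882, 0.47, 0.0]
force: [0.9, 0.6, 5.7]
width: 0.0161
grip_force: 59.8
```

The sleeve is reached, with about +7 N. I'm pushing to just above the shallowest possible floor, then feeling for it.

Request:
jog_arm([
  [[0,0,-1,0,0,0,0],[0,0,-1,0,0,0,0],[0,0,-1,0,0,0,0],[0,0,-1,0,0,0,0],[0,0,-1,0,0,0,0],[0,0,-1,0,0,0,0]],
])

```text
clock: 12.85
eef_pos: [0.5701, -0.2788, 0.3175]
tool_rot: [0.0, 0.882, 0.47, 0.0]
force: [0.7, 1.1, 4.2]
width: 0.0158
grip_force: 59.8
```

Request:
jog_arm([
  [[0,0,-0.5,0,0,0,0],[0,0,-0.5,0,0,0,0]],
])

```text
clock: 13.05
eef_pos: [0.5701, -0.2788, 0.3165]
tool_rot: [0.0, 0.882, 0.47, 0.0]
force: [2.0, 0.9, 5.6]
width: 0.0156
grip_force: 59.8
```

Request:
jog_arm([
  [[0,0,-0.5,0,0,0,0],[0,0,-0.5,0,0,0,0]],
])

```text
clock: 13.25
eef_pos: [0.5701, -0.2788, 0.3155]
tool_rot: [0.0, 0.882, 0.47, 0.0]
force: [2.0, 0.3, 5.1]
width: 0.0163
grip_force: 59.8
```

Request:
jog_arm([
  [[0,0,-0.5,0,0,0,0],[0,0,-0.5,0,0,0,0]],
])

```text
clock: 13.45
eef_pos: [0.5701, -0.2788, 0.3145]
tool_rot: [0.0, 0.882, 0.47, 0.0]
force: [1.4, -0.3, 5.3]
width: 0.016
grip_force: 59.8
```

Request:
jog_arm([
  [[0,0,-0.5,0,0,0,0],[0,0,-0.5,0,0,0,0]],
])

```text
clock: 13.65
eef_pos: [0.5701, -0.2788, 0.3135]
tool_rot: [0.0, 0.882, 0.47, 0.0]
force: [2.5, 0.8, 5.1]
width: 0.0158
grip_force: 59.8
```

Request:
jog_arm([
  [[0,0,-0.5,0,0,0,0],[0,0,-0.5,0,0,0,0]],
])

```text
clock: 13.85
eef_pos: [0.5701, -0.2788, 0.3125]
tool_rot: [0.0, 0.882, 0.47, 0.0]
force: [2.5, -0.0, 5.4]
width: 0.0161
grip_force: 59.8
```

Request:
jog_arm([
  [[0,0,-0.5,0,0,0,0],[0,0,-0.5,0,0,0,0]],
])

```text
clock: 14.05
eef_pos: [0.57, -0.2788, 0.3115]
tool_rot: [0.0, 0.882, 0.47, -0.0]
force: [2.1, -0.2, 4.1]
width: 0.0163
grip_force: 59.8
```

Request:
jog_arm([
  [[0,0,-0.5,0,0,0,0],[0,0,-0.5,0,0,0,0]],
])

```text
clock: 14.25
eef_pos: [0.5701, -0.2788, 0.3105]
tool_rot: [0.0, 0.882, 0.47, 0.0]
force: [2.1, -0.4, 4.7]
width: 0.0156
grip_force: 59.8
```

Request:
jog_arm([
  [[0,0,-0.5,0,0,0,0],[0,0,-0.5,0,0,0,0]],
])

```text
clock: 14.45
eef_pos: [0.57, -0.2788, 0.3095]
tool_rot: [0.0, 0.882, 0.47, 0.0]
force: [2.0, 0.5, 4.6]
width: 0.0158
grip_force: 59.8
```

Request:
jog_arm([
  [[0,0,-0.5,0,0,0,0],[0,0,-0.5,0,0,0,0]],
])

```text
clock: 14.65
eef_pos: [0.5701, -0.2788, 0.3085]
tool_rot: [0.0, 0.882, 0.47, 0.0]
force: [1.8, 0.7, 4.1]
width: 0.0157
grip_force: 59.8
```

Request:
jog_arm([
  [[0,0,-0.5,0,0,0,0],[0,0,-0.5,0,0,0,0]],
])

```text
clock: 14.85
eef_pos: [0.57, -0.2788, 0.3075]
tool_rot: [0.0, 0.883, 0.47, 0.0]
force: [1.8, -0.1, 4.5]
width: 0.0159
grip_force: 59.8
```

Request:
jog_arm([
  [[0,0,-0.5,0,0,0,0],[0,0,-0.5,0,0,0,0]],
])

```text
clock: 15.05
eef_pos: [0.57, -0.2788, 0.3065]
tool_rot: [0.0, 0.882, 0.47, 0.0]
force: [1.5, 0.2, 4.8]
width: 0.0159
grip_force: 59.8
```

Request:
jog_arm([
  [[0,0,-0.5,0,0,0,0],[0,0,-0.5,0,0,0,0]],
])

```text
clock: 15.25
eef_pos: [0.57, -0.2788, 0.3055]
tool_rot: [0.0, 0.882, 0.47, 0.0]
force: [1.6, 0.6, 4.7]
width: 0.0163
grip_force: 59.8
```

Request:
jog_arm([
  [[0,0,-0.5,0,0,0,0],[0,0,-0.5,0,0,0,0]],
])

```text
clock: 15.45
eef_pos: [0.57, -0.2788, 0.3044]
tool_rot: [0.0, 0.882, 0.47, -0.0]
force: [1.7, 0.8, 4.8]
width: 0.0162
grip_force: 59.8
```

Request:
jog_arm([
  [[0,0,-0.5,0,0,0,0],[0,0,-0.5,0,0,0,0]],
])

```text
clock: 15.65
eef_pos: [0.5702, -0.2788, 0.3041]
tool_rot: [0.0, 0.883, 0.47, 0.0]
force: [0.2, 0.7, 11.3]
width: 0.0161
grip_force: 60.6
```

The force has stepped up by 6.5 N and the motion has stalled, so this looks like the floor. I'm holding to confirm.

Request:
jog_arm([
  [[0,0,0,0,0,0,0],[0,0,0,0,0,0,0]],
])

```text
clock: 15.85
eef_pos: [0.5702, -0.2787, 0.3041]
tool_rot: [0.0, 0.882, 0.47, 0.0]
force: [1.2, 1.3, 9.6]
width: 0.016
grip_force: 60.4
```

Request:
jog_arm([
  [[0,0,-0.2,0,0,0,0],[0,0,0,0,0,0,0]],
])

```text
clock: 16.05
eef_pos: [0.5702, -0.2787, 0.3041]
tool_rot: [0.0, 0.882, 0.47, 0.0]
force: [-0.0, 1.3, 9.8]
width: 0.0162
grip_force: 60.5
```

Bottomed: 0.2 mm more command gave no travel. Now I'm releasing the head to just astride it.

Request:
jog_arm([
  [[0,0,0,0,0,0,0.35],[0,0,0,0,0,0,0.35],[0,0,0,0,0,0,0.35],[0,0,0,0,0,0,0.35]],
])

```text
clock: 16.45
eef_pos: [0.5695, -0.2788, 0.3026]
tool_rot: [-0.001, 0.883, 0.47, -0.001]
force: [-0.6, -0.3, 0.1]
width: 0.0298
grip_force: 0.0
```

Run:
```python
from h import *
c=camera("side");s=get_state();print(s["eef_pos"],s["force"],s["width"])
cv2.imwrite("pics/s7.png",cv2.resize(c["frame"][90:190,260:360],(600,600),interpolation=cv2.INTER_CUBIC))
```

```text
[ 0.56970392 -0.27879984  0.30277494] [-0.1258351   0.22297809  0.74648982] 0.029725384962004765
```

View pics/s7.png

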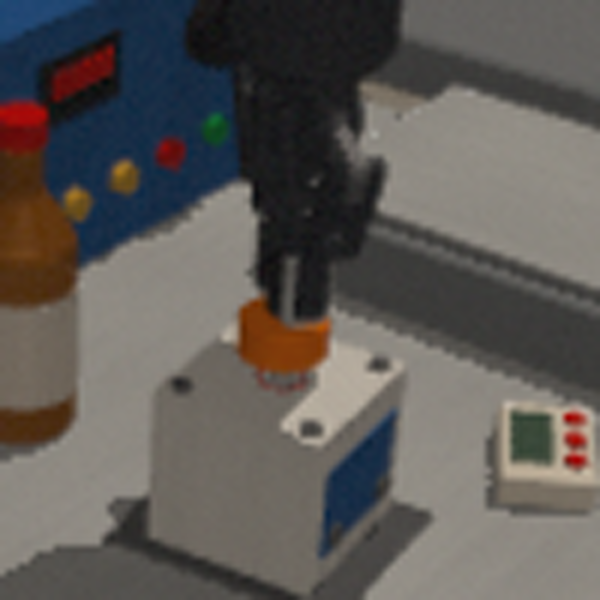

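The probe stands free, with the fingers astride the head. The collar is at crop (285,338), a few mm above the rim, where the red ring still shows beneath it. Sliding the collar down slowly.

Request:
jog_arm([
  [[0,0,-0.7,0,0,0,0.35],[0,0,-0.7,0,0,0,0.35],[0,0,-0.7,0,0,0,0.35],[0,0,-0.7,0,0,0,0.35],[0,0,-0.7,0,0,0,0.35],[0,0,-0.7,0,0,0,0.35]],
])

```text
clock: 17.1
eef_pos: [0.57, -0.2788, 0.299]
tool_rot: [0.0, 0.882, 0.47, -0.0]
force: [-0.2, -0.2, 0.5]
width: 0.0298
grip_force: 0.0
```

Request:
jog_arm([
  [[0,0,-0.7,0,0,0,0.35],[0,0,-0.7,0,0,0,0.35],[0,0,-0.7,0,0,0,0.35]],
])

```text
clock: 17.4
eef_pos: [0.5701, -0.2788, 0.2971]
tool_rot: [0.0, 0.882, 0.47, 0.0]
force: [-0.3, -0.3, 1.9]
width: 0.0299
grip_force: 0.8
```

Contact, and the collar is sliding at about 2 N.

Request:
jog_arm([
  [[0,0,-0.7,0,0,0,0.35],[0,0,-0.7,0,0,0,0.35],[0,0,-0.6,0,0,0,0.35]],
])

```text
clock: 17.7
eef_pos: [0.57, -0.2788, 0.295]
tool_rot: [0.0, 0.882, 0.47, 0.0]
force: [-0.4, 0.8, 2.1]
width: 0.0295
grip_force: 0.8
```

Request:
jog_arm([
  [[0,0,-0.7,0,0,0,0.35],[0,0,-0.7,0,0,0,0.35],[0,0,-0.6,0,0,0,0.35]],
])

```text
clock: 18.0
eef_pos: [0.57, -0.2788, 0.2929]
tool_rot: [-0.0, 0.882, 0.47, -0.0]
force: [-0.8, 0.2, 1.7]
width: 0.0298
grip_force: 0.8
```

Request:
jog_arm([
  [[0,0,-0.7,0,0,0,0.35],[0,0,-0.7,0,0,0,0.35],[0,0,-0.6,0,0,0,0.35]],
])

```text
clock: 18.3
eef_pos: [0.57, -0.2788, 0.2909]
tool_rot: [0.0, 0.882, 0.47, -0.0]
force: [-1.3, 0.0, 1.6]
width: 0.03
grip_force: 0.8
```

Request:
jog_arm([
  [[0,0,-0.7,0,0,0,0.35],[0,0,-0.7,0,0,0,0.35],[0,0,-0.6,0,0,0,0.35]],
])

```text
clock: 18.6
eef_pos: [0.57, -0.2788, 0.2889]
tool_rot: [-0.0, 0.882, 0.47, -0.0]
force: [-0.8, 0.1, 2.2]
width: 0.0298
grip_force: 0.8
```

Request:
jog_arm([
  [[0,0,-0.7,0,0,0,0.35],[0,0,-0.7,0,0,0,0.35],[0,0,-0.6,0,0,0,0.35]],
])

```text
clock: 18.9
eef_pos: [0.57, -0.2788, 0.2869]
tool_rot: [-0.0, 0.882, 0.47, -0.0]
force: [-0.6, 0.3, 1.6]
width: 0.0301
grip_force: 0.8
```

Request:
jog_arm([
  [[0,0,-0.7,0,0,0,0.35],[0,0,-0.7,0,0,0,0.35],[0,0,-0.6,0,0,0,0.35]],
])

```text
clock: 19.2
eef_pos: [0.57, -0.2788, 0.2849]
tool_rot: [-0.0, 0.883, 0.47, -0.0]
force: [-0.4, -0.1, 1.4]
width: 0.0297
grip_force: 0.8
```

Request:
jog_arm([
  [[0,0,-0.5,0,0,0,0.35],[0,0,-0.5,0,0,0,0.35],[0,0,-0.5,0,0,0,0.35]],
])

```text
clock: 19.5
eef_pos: [0.5698, -0.2788, 0.2837]
tool_rot: [-0.0, 0.883, 0.47, -0.0]
force: [-3.2, 0.9, 5.1]
width: 0.0298
grip_force: 2.6
```

Request:
jog_arm([
  [[0,0,-0.4,0,0,0,0.35],[0,0,0,0,0,0,0.35]],
])

```text
clock: 19.7
eef_pos: [0.5697, -0.2788, 0.2832]
tool_rot: [-0.0, 0.883, 0.47, -0.001]
force: [-3.4, 1.1, 5.4]
width: 0.0298
grip_force: 2.6
```

Request:
jog_arm([
  [[0,0,-0.4,0,0,0,0.35],[0,0,0,0,0,0,0.35]],
])

```text
clock: 19.9
eef_pos: [0.5697, -0.2788, 0.2831]
tool_rot: [-0.0, 0.883, 0.47, -0.001]
force: [-5.2, 0.7, 8.4]
width: 0.0304
grip_force: 4.0
```

Request:
jog_arm([
  [[0,0,-0.5,0,0,0,0.35],[0,0,0,0,0,0,0.35]],
])

```text
clock: 20.1
eef_pos: [0.5697, -0.2788, 0.2831]
tool_rot: [-0.0, 0.883, 0.47, -0.001]
force: [-5.7, 1.7, 11.1]
width: 0.0297
grip_force: 5.7
```

The rim stops it firmly: 11 N and no travel, after about 15 mm of slide where 16 was expected. Backing off straight up and checking.

Request:
jog_arm([
  [[0,0,1,0,0,0,0.35],[0,0,2,0,0,0,0.4],[0,0,5,0,0,0,0.5],[0,0,20,0,0,0,0.5],[0,0,30,0,0,0,0.5],[0,0,40,0,0,0,0.5],[0,0,40,0,0,0,0.5],[0,0,0,0,0,0,0.5]],
])

```text
clock: 20.9
eef_pos: [0.5718, -0.2792, 0.4268]
tool_rot: [0.004, 0.883, 0.47, 0.004]
force: [0.6, -0.0, 0.2]
width: 0.0425
grip_force: 0.0
```

Run:
```python
from h import *
c=camera("side");w=camera("wrist");s=get_state();print(s["eef_pos"],s["force"])
u,v=map(int,proj(w,np.array([.57,-.278,.1])));print(u,v)
u=np.clip(u,75,436);v=np.clip(v,75,308)
a=cv2.resize(c["frame"][100:190,260:350],(400,400),interpolation=cv2.INTER_CUBIC);b=cv2.resize(w["frame"][v-75:v+75,u-75:u+75],(400,400),interpolation=cv2.INTER_CUBIC)
cv2.imwrite("pics/fin.png",np.hstack([a,b]))
```

```text
[ 0.57020099 -0.27879451  0.42121984] [-0.56105995 -0.64194877 -0.45854101]
253 177
```

View pics/fin.png

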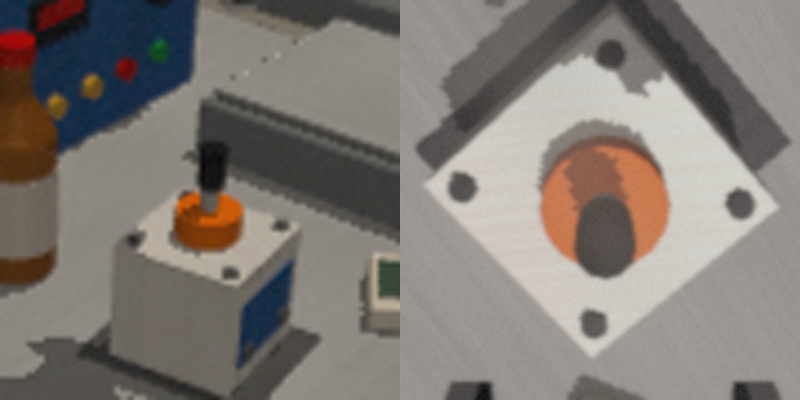

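The final pictures show the collar flat on the pocket top at crop (208,220), the probe upright and the gripper clear. Handing in.

```bash
python3 -c "
from workcell import *
print(job_done())"
```

```text
the job is handed in; nothing more can be done
None
```

The probe is bottomed out in the well, where the force stepped up about 5–6 N with no further travel. The orange collar sits flush on the rim after a gentle 15 mm slide, the gripper is clear, and the job was handed in at about 21 s on the robot's clock.

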